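# Centre the gate finial on its post cap

### The job

Lightly tap or push the brass finial with the fingertips until it stands upright in the middle of the round iron post cap. Be gentle: do not grip, straddle, lift or tip the finial, keep it on the cap, and leave the cap and the other hardware in the drawer where they are. Finish with the hand clear of everything.

Things in the scene. Friction and masses are not known exactly. Their poses are not given: they have to be found in the camera images.
- finial: loose brass acorn finial, 70 mm tall, 175 to 350 g, standing on the post cap 10 to 19 mm off its centre. Origin: centre of its underside; z up its axis. It stands on a foot disc 24 mm across, 3 mm high, and rocks easily; above are the flange, a neck 14 mm across at 22 to 34 mm, and an acorn 27 mm across up to the top. Pushed on the acorn it tips over
- finial_flange (a point): centre of the finial's round flange, on its axis, 9 mm above its underside. The flange is 36 mm across, from 3 to 15 mm above the underside: the widest part and the place to push. Pushed here the finial slides (1 to 4 N) and stops when the push stops
- post_cap: loose round cast-iron gate-post cap, 0.8 kg, standing on the drawer's floor; lower step 84 mm across and 10 mm high, tapering to 72 mm across at 12 mm, then straight up to a flat round top, lighter grey, at 30 mm. Origin: centre of its underside; the top's centre lies 30 mm above it
- drawer: shallow wooden drawer, fixed on the work surface, 380 (own x) x 560 (own y) mm, floor 10 mm above the work surface, walls 10 mm thick, 45 mm high; a key rack on its far (+x) wall reaches 100 mm high, its dowel pegs reach 50 mm in towards the robot at 74 to 87 mm height. Origin: centre of its underside
- latch: bystander lying loose in the drawer near one of its corners, to be left alone: a red-enamelled steel gate latch, plate 85 x 40 mm, with a black ball knob up to 42 mm high. Origin: centre of its underside
- hinge: bystander lying loose in the drawer near one of its corners, to be left alone: a dark bronze rising butt hinge opened flat, 80 x 72 mm, 13 mm high. Origin: centre of its underside
- hasp: bystander lying loose in the drawer near one of its corners, to be left alone: a grey zinc hasp, 88 x 42 mm, its staple loop up to 33 mm high. Origin: centre of its underside
- d_handle: bystander lying loose in the drawer near one of its corners, to be left alone: a steel D pull handle standing on its two feet, 94 x 30 mm, 41 mm high. Origin: centre of its underside
Not all that is in view belongs to the job. There is more than one size of the post_cap; the one meant has the size given above. There is more than one size of the finial; the job needs the largest.

How it is judged:
At the end, for the whole second after the job is handed in: The finial stands upright (within 3.5 degrees) and at rest on the post cap's top, its axis within 5 mm of the cap's axis; the cap is within 10 mm and the other hardware within 12 mm of where it was (horizontal distance between finial and post_cap below 0.005 m and angle between finial's own z axis and vertical below 0.06 rad and z of finial in the frame of post_cap between 0.027 and 0.033 m and linear speed of finial below 0.01 m/s and distance of post_cap from where it was at the start of the episode below 0.01 m and distance of each of latch, hinge, hasp, d_handle from where it was at the start of the episode below 0.012 m); the robot touches nothing.
It fails at once if the finial is tipped by more than 14 degrees or falls off the cap (angle between finial's own z axis and vertical above 0.25 rad or z of finial in the frame of post_cap below 0.024 m).
It fails at once if the finial is lifted off the cap (z of finial in the frame of post_cap above 0.037 m).
It fails at once if the finial is taken between the fingers instead of pushed from outside (horizontal distance between the grasp point and finial below 0.01 m and z of the grasp point in the frame of finial below 0.07 m).
It fails at once if the finial is struck or pressed hard (over 15 N) (contact force between the fingers and finial above 15 N).
It fails at once if the post cap is shifted by more than 10 mm, or other hardware by more than 12 mm (distance of post_cap from where it was at the start of the episode above 0.01 m or distance of any of latch, hinge, hasp, d_handle from where it was at the start of the episode above 0.012 m).
It also fails if it takes over 38 s, if anything falls off the work surface, if the arm or the gripper's body presses on something with over 40 N, if the wrist force passes 120 N, or if a joint passes its speed limit or range.

### The arm

A 7-joint arm with a two-finger parallel gripper is mounted at the origin on the work surface. World frame = base frame: x ahead of the robot, y to its left, z up, the work surface at z = 0. Lengths are in m, angles in rad, forces in N, time in s.
With the tool pointing down it reaches from about 0.425 to 0.875 m from the base axis. Payload 4.7 kg.
Tool frame: the origin (TCP) lies where the fingers leave the gripper's body, on its centre line; the fingertips stand 70 mm ahead of it and the grasp point (between the pads) lies 51 mm ahead of it; z points along the fingers, y is the line along which they close (so a half turn about z gives the same grasp; the last joint's range is limited). The gripper opens to 87 mm and grips with 3 to 60 N. Pads are 19 mm wide; open, the fingers measure 117 mm over their backs; the gripper's body (75 mm by 190 mm) begins 51 mm behind the grasp point.
Start: joints at [1.35, 0.321, -0.07, 1.45, 0.023, 1.371, -0.057], TCP at [0.151, -0.632, 0.292] pointing down, gripper open.
Joint ranges: [-2.86, 2.86], [-0.3, 2.09], [-1.38, 1.24], [0.06, 2.45], [-1.56, 4.7], [0.09, 2.05], [-2.69, 2.69]. Speed limits (rad/s): [2.57, 2.57, 3.14, 3.14, 3.14, 3.14, 3.14].

### API

Orientations are given as a rotation vector (axis times angle).
In Python, from bench import get_state, get_image, get_calibration, close_job gives the robot as it stands.
- The arm moves only by the tool send_rows, never from a script. Its argument "rows" is a list of rows, each an object of numbers: "hand": the finger opening in mm, from 0 to 87; "x", "y", "z": the shift along the world's x, y, z in mm; "roll": the turn about the world's z in degrees. A call has 1 to 10 rows; each row shifts and turns the commanded pose from where the row before left it; what a row does not reach is not made up. A row lasts 1/10 s, in which the tool goes at most 50 mm and 8.59 degrees, less where a joint would pass 70% of its speed; a pose out of reach is approached as far as the arm can. A call is refused whole if a number of a shift passes 50 or a number of a turn 8.59, either way. A call with a gripper value outside its range is refused whole. The fingers move at their own pace and stop on an object; "force" is the grip in N (left out, the last holds). Time passes only in rows, so rows that do not move let the fingers close. It gives the time, the measured TCP pose, the force, the opening and the grip force at its end, in the units of the state.
- get_state(): the state, without advancing time (a new reading comes with each control period).
- get_image(name): name is "scene" or "top"; returns the picture (400x640x3 uint8, blue, green, red); there is no depth.
- get_calibration(name): a dict with "mtx" (3x3 intrinsics, pixels), "world_from_camera" (4x4, takes a point from camera to world coordinates). Camera axes: x right, y down, z forward; pixel columns grow to the right and rows downward; lengths in m; the calibration is good to about 2 mm. A picture is of the moment at which its call begins. get_calibration takes no time and is no camera call.
- close_job(): hands the job in; it is judged then, once.
The state is a dict: "time": time; "joint_positions": joint angles; "qd": joint speeds; "joint_torque": joint torques, N m; "position": TCP position; "tool_rot": TCP orientation; "ft_force": force on the tool from outside, world axes, zero at the start; "torque": the same for the moment, N m; "grip_width": opening from 0.0 (shut) to 1.0 (fully open); "grip_force": force on a finger pad.
Only numpy, scipy, OpenCV 4.12 (cv2) and the standard library are available. Lean on these libraries where they do the work, as an engineer would, in place of code of your own. Each camera call takes 0.05 s, during which the arm holds its last target. There are 200 camera calls.

## Working session

There is one attempt and no reset: what is moved stays moved. The work goes in short steps, Python scripts to look and compute and a tool call to move; the robot and the scene stay as the last step left them, time stands still between calls to the robot, and variables do not carry over. Pictures are saved under pics/ and viewed, at most 10 in all, crops included, and the job is handed in when it is done.

Besides the shell and the picture viewer there is one more tool, called after ">>>" as a command line: name --argument value ..., lists and objects as JSON in quotes. send_rows: Moves the arm, as the interface text tells. Its arguments: {"type":"object","properties":{"rows":{"type":"array","items":{"type":"object","properties":{"hand":{"type":"number"},"x":{"type":"number"},"y":{"type":"number"},"z":{"type":"number"},"roll":{"type":"number"}}}},"force":{"type":"number"}},"required":["rows"]}

```bash
mkdir -p pics; cat > h.py <<'E'
import numpy as np,cv2
from bench import *
def proj(n,P):
    c=get_calibration(n);M=np.linalg.inv(np.array(c["world_from_camera"]));K=np.array(c["mtx"])
    p=(M[:3,:3]@np.atleast_2d(P).T+M[:3,3:]);q=K@p;return (q[:2]/q[2]).T
def ray(n,uv,z):
    c=get_calibration(n);T=np.array(c["world_from_camera"]);K=np.array(c["mtx"])
    d=T[:3,:3]@np.linalg.inv(K)@np.array([*uv,1.]);o=T[:3,3];return o+d*(z-o[2])/d[2]
E
python3 - <<'E'
from h import *
for n in("scene","top"):
    cv2.imwrite(f"pics/{n}0.png",get_image(n)); c=get_calibration(n);print(n,np.round(c["mtx"],1).tolist(),np.round(c["world_from_camera"],3).tolist())
s=get_state();print(s)
E
```

```text
scene [[519.8, 0.0, 327.2], [0.0, 519.8, 193.1], [0.0, 0.0, 1.0]] [[-0.28, 0.7, -0.657, 1.387], [0.96, 0.207, -0.189, 0.14], [0.004, -0.683, -0.73, 0.909], [0.0, 0.0, 0.0, 1.0]]
top [[454.5, 0.0, 314.6], [0.0, 454.5, 196.4], [0.0, 0.0, 1.0]] [[0.007, -0.995, 0.096, 0.519], [-1.0, -0.007, -0.004, -0.082], [0.005, -0.096, -0.995, 1.005], [0.0, 0.0, 0.0, 1.0]]
{'time': 0.1, 'joint_positions': array([ 1.35009711,  0.3217386 , -0.07006342,  1.45155968,  0.02262017,
        1.37081202, -0.05688713]), 'qd': array([-0.00118882, -0.00311513, -0.00049125, -0.00418486,  0.00065349,
        0.00021574,  0.00063764]), 'joint_torque': array([-1.16216102e-03, -4.92574275e+01, -4.05944958e-01, -3.13400710e+01,
       -6.41134917e-02,  3.94191826e-02,  3.79368362e-05]), 'position': array([ 0.15107259, -0.63180686,  0.29127395]), 'tool_rot': array([-3.11827368e+00, -3.67814310e-01,  5.06254354e-04]), 'ft_force': array([ 0.41729188,  0.04111048, -0.09550767]), 'torque': array([ 0.03594598,  0.00700954, -0.06042986]), 'grip_force': 0.0, 'grip_width': 1.0004551328840874}
```

View pics/top0.png

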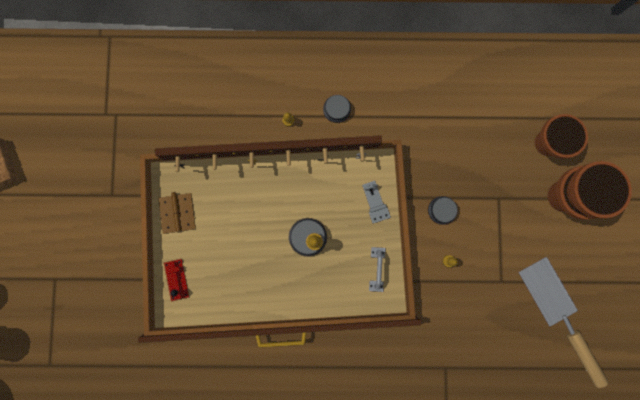

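View pics/scene0.png

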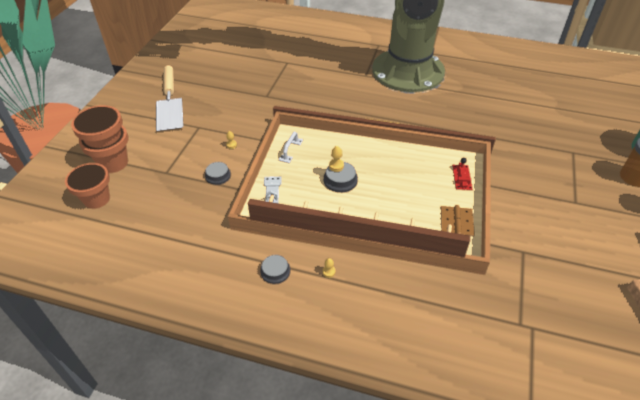

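The candidates in the top view are:
- **Caps:** (308,237) in the drawer, (337,108) and (444,210) on the table.
- **Finials:** (315,242) on the drawer cap, (289,119) and (450,261) on the table.

The cap in the drawer is the biggest, and its finial is the largest and stands on it, so this pair fits the description. I'll confirm with an enlarged crop.

```bash
python3 - <<'E'
from h import *
t=cv2.imread("pics/top0.png")[205:270,270:350];s=cv2.imread("pics/scene0.png")[135:200,300:380]
cv2.imwrite("pics/crop0.png",np.vstack([cv2.resize(a,(0,0),fx=4.5,fy=4.5,interpolation=cv2.INTER_CUBIC) for a in(t,s)]))
E
```

```text
(no output)
```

View pics/crop0.png

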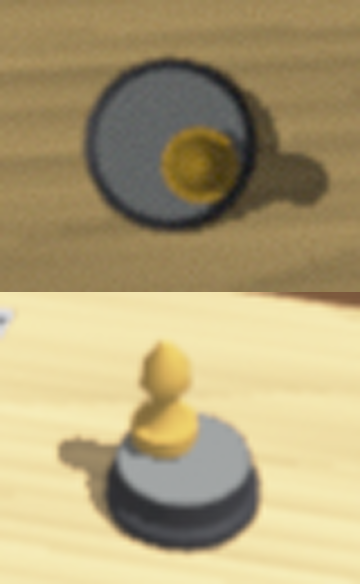

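The crop confirms it: the cap's outer circle is about 38 px, or about 82 mm, and the flange about 17 px, or about 36 mm. In the top image the cap's top is centred at about (307.6,236.6) and the flange at about (314.3,241.3). In the scene image the cap's top is at about (340.4,171.7).

```bash
cat >> h.py <<'E'
def circ(c,z,r):
    a=np.linspace(0,2*np.pi,72);return np.c_[c[0]+r*np.cos(a),c[1]+r*np.sin(a),0*a+z]
def overlay(fn,cap,fin,tool=None):
    out=[]
    for n in("top","scene"):
        im=get_image(n);cs=proj(n,[[*cap,.05]])[0].astype(int)-[40,36]
        k=7;b=cv2.resize(im[cs[1]:cs[1]+65,cs[0]:cs[0]+80] if n=="top" else im[cs[1]:cs[1]+65,cs[0]:cs[0]+80],(0,0),fx=k,fy=k,interpolation=cv2.INTER_CUBIC)
        a=b.copy()
        for c,z,r,col in((cap,.04,.036,(255,0,0)),(cap,.01,.042,(255,255,0)),(fin,.055,.018,(0,0,255)),(fin,.043,.018,(0,255,0)),(fin,.108,.003,(255,0,255))):
            p=(proj(n,circ(c,z,r))-cs+.5)*k-.5;cv2.polylines(a,[np.round(p).astype(int)],True,col,1)
        out.append(np.vstack([b,a])if 0 else a)
    cv2.imwrite(fn,cv2.resize(np.vstack(out),(0,0),fx=.64,fy=.64) if 0 else np.hstack(out)[:, :] if 0 else cv2.resize(np.hstack(out),(800,325)))
E
python3 - <<'E'
from h import *
cap=ray("top",(307.6,236.6),.04);fin=ray("top",(314.3,241.3),.055);cs=ray("scene",(340.4,171.7),.04)
print(cap,fin,cs,1e3*(fin-cap)); overlay("pics/ov0.png",cap[:2],fin[:2])
# drawer corners inner floor / pegs
for uv,z in(((178,163),.08),((362,152),.08),((290,157),.08)):print(ray("top",uv,z))
E
```

```text
[ 0.5265481  -0.07177307  0.04      ] [ 0.51678924 -0.08595511  0.055     ] [ 0.52953519 -0.07339798  0.04      ] [ -9.75885392 -14.18203767  15.        ]
[0.67520566 0.19559462 0.08      ]
[ 0.70108311 -0.18311312  0.08      ]
[ 0.68947797 -0.03455986  0.08      ]
```

View pics/ov0.png

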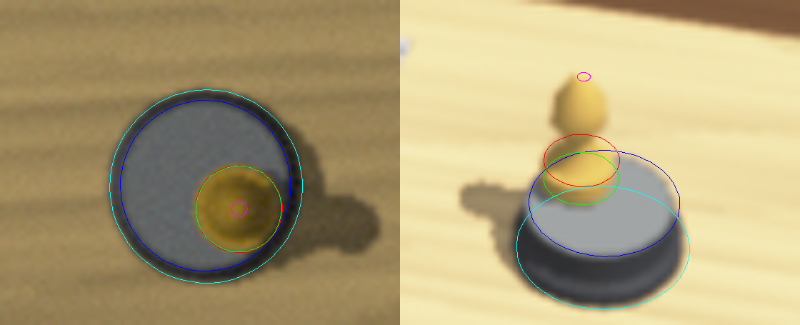

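The top overlay fits well. The scene view has a uniform calibration offset of about 2 mm. The finial is (-9.8,-14.2) mm off centre, so the push goes at 55.5° in world axes. I'll turn the tool's x axis to that direction (+42°), close the fingers, and approach from the -x,-y side.

>>> send_rows --rows '[{"hand":0,"x":17,"y":25.5,"z":0,"roll":2.1},{"hand":0,"x":17,"y":25.5,"z":0,"roll":2.1},{"hand":0,"x":17,"y":25.5,"z":0,"roll":2.1},{"hand":0,"x":17,"y":25.5,"z":0,"roll":2.1},{"hand":0,"x":17,"y":25.5,"z":0,"roll":2.1},{"hand":0,"x":17,"y":25.5,"z":0,"roll":2.1},{"hand":0,"x":17,"y":25.5,"z":0,"roll":2.1},{"hand":0,"x":17,"y":25.5,"z":0,"roll":2.1},{"hand":0,"x":17,"y":25.5,"z":0,"roll":2.1},{"hand":0,"x":17,"y":25.5,"z":0,"roll":2.1}]' --force 10

```text
time: 1.2
position: [0.3223, -0.3754, 0.2923]
tool_rot: [2.999, 0.934, -0.0]
ft_force: [0.3, 0.3, -0.1]
grip_width: 0.174
grip_force: 0.0
```

>>> send_rows --rows '[{"hand":0,"x":17,"y":25.5,"z":0,"roll":2.1},{"hand":0,"x":17,"y":25.5,"z":0,"roll":2.1},{"hand":0,"x":17,"y":25.5,"z":0,"roll":2.1},{"hand":0,"x":17,"y":25.5,"z":0,"roll":2.1},{"hand":0,"x":17,"y":25.5,"z":0,"roll":2.1},{"hand":0,"x":17,"y":25.5,"z":0,"roll":2.1},{"hand":0,"x":17,"y":25.5,"z":0,"roll":2.1},{"hand":0,"x":17,"y":25.5,"z":0,"roll":2.1},{"hand":0,"x":17,"y":25.5,"z":0,"roll":2.1},{"hand":0}]'

```text
schema error: expected keys hand, x, y, z, roll
```

>>> send_rows --rows '[{"hand":0,"x":18.5,"y":28,"z":0,"roll":2.3},{"hand":0,"x":18.5,"y":28,"z":0,"roll":2.3},{"hand":0,"x":18.5,"y":28,"z":0,"roll":2.3},{"hand":0,"x":18.5,"y":28,"z":0,"roll":2.3},{"hand":0,"x":18.5,"y":28,"z":0,"roll":2.3},{"hand":0,"x":18.5,"y":28,"z":0,"roll":2.3},{"hand":0,"x":18.5,"y":28,"z":0,"roll":2.3},{"hand":0,"x":18.5,"y":28,"z":0,"roll":2.3},{"hand":0,"x":18.5,"y":27,"z":0,"roll":2.3},{"hand":0,"x":0,"y":0,"z":0,"roll":0}]'

```text
time: 2.2
position: [0.4899, -0.1199, 0.2926]
tool_rot: [-2.776, -1.468, -0.004]
ft_force: [0.9, -0.1, -0.8]
grip_width: 0.005
grip_force: 0.0
```

>>> send_rows --rows '[{"hand":0,"x":0,"y":0,"z":-25,"roll":0},{"hand":0,"x":0,"y":0,"z":-25,"roll":0},{"hand":0,"x":0,"y":0,"z":-25,"roll":0},{"hand":0,"x":0,"y":0,"z":-25,"roll":0},{"hand":0,"x":0,"y":0,"z":-25,"roll":0},{"hand":0,"x":0,"y":0,"z":-20,"roll":0},{"hand":0,"x":0,"y":0,"z":-15,"roll":0},{"hand":0,"x":0,"y":0,"z":-10,"roll":0},{"hand":0,"x":0,"y":0,"z":0,"roll":0},{"hand":0,"x":0,"y":0,"z":0,"roll":0}]'

```text
time: 3.2
position: [0.4882, -0.1262, 0.1228]
tool_rot: [2.784, 1.454, 0.001]
ft_force: [-0.0, 0.7, 0.3]
grip_width: 0.007
grip_force: 0.0
```

```bash
python3 - <<'E'
from h import *
s=get_state();print(s["position"],s["ft_force"])
im=get_image("scene")[100:215,280:400];cv2.imwrite("pics/s1.png",cv2.resize(im,(0,0),fx=5,fy=5,interpolation=cv2.INTER_CUBIC))
E
```

```text
[ 0.48815076 -0.12620855  0.12284372] [-0.04793779  0.7099912   0.34140909]
```

View pics/s1.png

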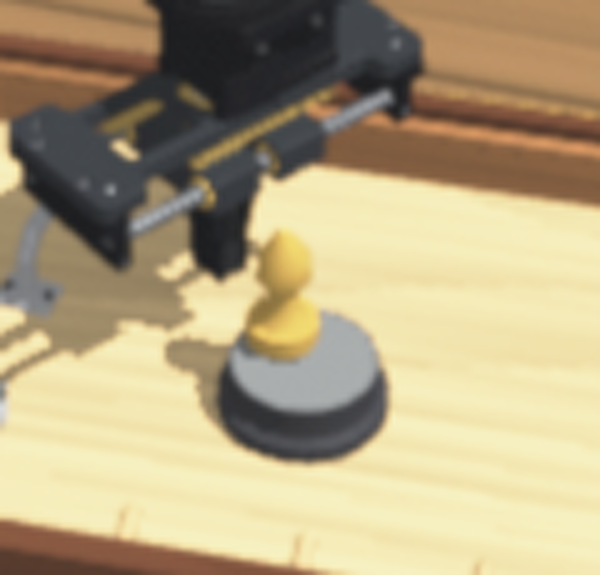

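The view shows the closed fingers at about (220,270) in the crop, beside the finial and lined up with the flange. The push still has about 39 mm to go, with contact at about 22 mm.

>>> send_rows --rows '[{"hand":0,"x":0,"y":0,"z":-3,"roll":0},{"hand":0,"x":0,"y":0,"z":-3,"roll":0},{"hand":0,"x":2.8,"y":4.1,"z":0,"roll":0},{"hand":0,"x":2.3,"y":3.3,"z":0,"roll":0},{"hand":0,"x":2.3,"y":3.3,"z":0,"roll":0},{"hand":0,"x":1.1,"y":1.6,"z":0,"roll":0},{"hand":0,"x":1.1,"y":1.6,"z":0,"roll":0},{"hand":0,"x":0,"y":0,"z":0,"roll":0},{"hand":0,"x":0,"y":0,"z":0,"roll":0},{"hand":0,"x":0,"y":0,"z":0,"roll":0}]'

```text
time: 4.25
position: [0.4972, -0.1125, 0.1163]
tool_rot: [2.785, 1.454, -0.0]
ft_force: [-0.1, -0.3, -0.7]
grip_width: 0.004
grip_force: 0.0
```

>>> send_rows --rows '[{"hand":0,"x":0.85,"y":1.25,"z":0,"roll":0},{"hand":0,"x":0.85,"y":1.25,"z":0,"roll":0},{"hand":0,"x":0.85,"y":1.25,"z":0,"roll":0},{"hand":0,"x":0.85,"y":1.25,"z":0,"roll":0},{"hand":0,"x":0.85,"y":1.25,"z":0,"roll":0},{"hand":0,"x":0.85,"y":1.25,"z":0,"roll":0},{"hand":0,"x":0.85,"y":1.25,"z":0,"roll":0},{"hand":0,"x":0.85,"y":1.25,"z":0,"roll":0},{"hand":0,"x":0,"y":0,"z":0,"roll":0},{"hand":0,"x":0,"y":0,"z":0,"roll":0}]'

```text
time: 5.25
position: [0.5042, -0.102, 0.1163]
tool_rot: [-2.784, -1.455, -0.001]
ft_force: [-1.1, -0.6, 1.0]
grip_width: 0.009
grip_force: 0.5
```

```bash
python3 - <<'E'
from h import *
s=get_state();print(s["position"],s["ft_force"])
im=np.hstack([get_image("scene")[120:200,290:390],get_image("top")[195:275,260:360]]);cv2.imwrite("pics/s2.png",cv2.resize(im,(0,0),fx=4,fy=4,interpolation=cv2.INTER_CUBIC))
E
```

```text
[ 0.50423411 -0.1019711   0.11627027] [-1.05104492 -0.58949146  0.95244691]
```

View pics/s2.png

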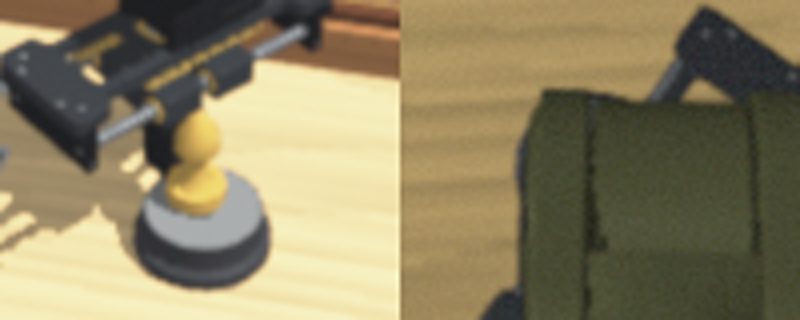

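The fingers touch the flange at about (165,170) in the scene crop and the finial stays upright. About 10 mm remain. I'll push 8 mm, then back off and look.

>>> send_rows --rows '[{"hand":0,"x":0.8,"y":1.1,"z":0,"roll":0},{"hand":0,"x":0.8,"y":1.1,"z":0,"roll":0},{"hand":0,"x":0.8,"y":1.1,"z":0,"roll":0},{"hand":0,"x":0.8,"y":1.1,"z":0,"roll":0},{"hand":0,"x":0.8,"y":1.1,"z":0,"roll":0},{"hand":0,"x":0.6,"y":0.8,"z":0,"roll":0},{"hand":0,"x":0,"y":0,"z":0,"roll":0},{"hand":0,"x":0,"y":0,"z":0,"roll":0},{"hand":0,"x":0,"y":0,"z":0,"roll":0}]'

```text
time: 6.25
position: [0.5088, -0.0958, 0.1163]
tool_rot: [-2.785, -1.454, -0.001]
ft_force: [-0.5, -0.6, 0.2]
grip_width: 0.007
grip_force: 0.5
```

```bash
python3 - <<'E'
from h import *
s=get_state();print(s["position"],s["ft_force"])
overlay("pics/ov3.png",(.5265,-.0718),(.5265,-.0718))
E
```

```text
[ 0.50882443 -0.09576594  0.11632009] [-0.46598243 -0.62943969  0.20451339]
```

View pics/ov3.png

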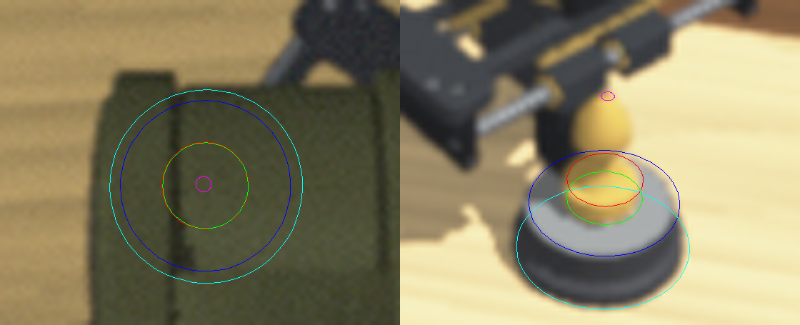

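The finial is near centre, with overlay and image offset by only a few pixels in the scene view. I'll back off, raise the hand and check from above.

>>> send_rows --rows '[{"hand":0,"x":-1.1,"y":-1.6,"z":0,"roll":0},{"hand":0,"x":-5.6,"y":-8.2,"z":0,"roll":0},{"hand":0,"x":-8.4,"y":-12.4,"z":0,"roll":0},{"hand":0,"x":-5.6,"y":-8.2,"z":10,"roll":0},{"hand":0,"x":0,"y":-20,"z":30,"roll":0},{"hand":0,"x":0,"y":-30,"z":30,"roll":0},{"hand":0,"x":0,"y":-35,"z":30,"roll":0},{"hand":0,"x":0,"y":-35,"z":20,"roll":0},{"hand":0,"x":0,"y":-35,"z":10,"roll":0},{"hand":0,"x":0,"y":-30,"z":0,"roll":0}]'

```text
time: 7.35
position: [0.4879, -0.3145, 0.2486]
tool_rot: [2.782, 1.45, 0.002]
ft_force: [0.3, 0.5, -0.1]
grip_width: 0.005
grip_force: 0.0
```

```bash
python3 - <<'E'
from h import *
s=get_state();print(s["time"],s["position"],s["ft_force"])
overlay("pics/ov4.png",(.5265,-.0718),(.5265,-.0718))
E
```

```text
7.35 [ 0.48794665 -0.31454489  0.248628  ] [ 0.28717335  0.50869112 -0.07645544]
```

View pics/ov4.png

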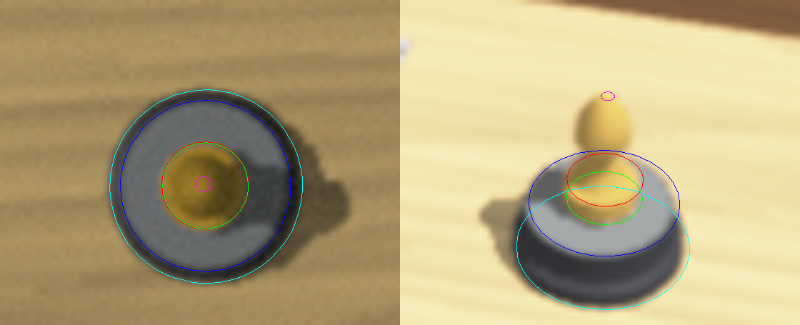

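The top view shows the flange and tip on the cap's centre to within about 1 mm. The cap has not moved, the finial is upright and the hand is clear, so I'll hand the job in.

```bash
python3 -c "
from bench import *
print(close_job())"
```

```text
the job is handed in; nothing more can be done
None
```

The finial stands upright within about 1 mm of the cap's centre in the last top view. The cap is where it was and the hand is clear. The job was handed in at about 7.5 s, and no verdict came back.

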